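Feel out the slack of a hand mill's crank and park it in the middle

TASK

The coupling of the hand mill on the worktop is worn, so its crank has some slack before the burrs inside resist. Take the crank by its knob and rock it gently, seen from above first anticlockwise until you clearly feel the burrs resist and stay there for a moment, then clockwise until they resist the other way and again stay a moment, without ever forcing the burrs; then leave the crank in the middle of that slack and let go. Leave the other kitchen things where they stand.

Things in the scene. Friction and masses are not known exactly. Their poses are not given: they have to be found in the camera images.
- axis (a point): point on the upright turning axis of the mill's crank, at the middle of the top of the mill's fixed steel body (112 mm across there, 134 mm tall, round, on a 148 mm black foot, fixed to the worktop; a small wooden drawer in its side faces the robot). Its own turn says nothing about the slack
- knob (a point): middle of the crank's knob: an upright dark wooden cylinder, 24 mm across and 42 mm tall (from 21 mm below this point to 21 mm above it), free to spin about its own upright pin, 85 mm from the axis, at the end of a flat level steel arm 20 mm wide whose top is 24 mm below this point. It may point any way round from the axis at the start. The hub on the axis rises 4 mm above the knob's lower end, nothing else does
- crank (a joint): angle of the crank's hub in the mill (rad), grows anticlockwise seen from above. Within the slack it turns with light friction (about 0.6 N at the knob) and stays where it is left. The slack is somewhere between 30 and 65 mm of knob travel in all, different each time, and the crank starts anywhere in it; the ends must be felt: nothing outside shows them, and the zero of this reading marks neither an end nor the middle
- give (a joint): how far the knob's arm has been pushed ahead of the hub (rad), 0 when nothing pushes it, positive when pushed anticlockwise. The arm is joined to the hub by a spring, and the burrs are jammed and do not turn, so at either end of the slack the knob gives about 1.2 N for each further mm and springs back when let off: resistance is clearly felt from about 3 N at the knob (0.03 rad); 5 N is a good light push; more than 12 N at the knob (0.12 rad) is forcing them
- cup: white ceramic mug, 76 mm across, 85 mm tall, with a handle at its +y side; a bystander; origin under its middle
- jar: glass jar with steel lid, 72 mm across, 115 mm tall; a bystander; origin under its middle
- spoon: spoon with a wooden handle, roughly 200 mm long, lying flat along its x axis; a bystander; origin under its middle
- saucepan: aluminium saucepan, 180 mm across, 90 mm tall, black handle reaching 250 mm from its middle along -x; a bystander; origin under its middle

How it is judged (in metres and radians):
On the way, in this order (a step that is already met when the one before it is completed fails the run):
1. the crank is leant anticlockwise on the burrs, past the slack, with at least about 2.5 N at the knob (value of joint give above 0.024 rad), for 0.2 s.
2. the crank is leant clockwise on the burrs, past the slack, with at least about 2.5 N at the knob (value of joint give below -0.024 rad), for 0.2 s.
At the end, for the whole second after the job is handed in: the crank stands still, released, with its knob within about 4 mm (0.05 rad) of the middle of its slack, not bearing on the burrs (value of joint crank between 0.11 and 0.21 rad and value of joint give between -0.015 and 0.015 rad and velocity of joint crank between -0.05 and 0.05 rad/s); the robot touches nothing.
It fails at once if the burrs are forced (more than about 12 N at the knob) (value of joint give above 0.12 rad or value of joint give below -0.12 rad).
It fails at once if a bystander is moved more than 25 mm (distance of any of cup, jar, spoon, saucepan from where it was at the start of the episode above 0.025 m).
It also fails if it takes over 54 s, if anything falls off the work surface, if the arm or the gripper's body presses on something with over 40 N, if the wrist force passes 120 N, or if a joint passes its speed limit or range.

ROBOT

A 7-joint arm with a two-finger parallel gripper is mounted at the origin on the work surface. World frame = base frame: x ahead of the robot, y to its left, z up, the work surface at z = 0. Lengths are in m, angles in degrees, forces in N, time in s.
With the tool pointing down it reaches from about 0.425 to 0.875 m from the base axis. Payload 4.7 kg.
Tool frame: the origin (TCP) lies between the finger pads; the fingertips stand 11 mm ahead of it and the grasp point (between the pads) lies 8 mm behind it (env.tcp_to_tips is the distance from the TCP to the fingertips, in m); z points along the fingers, y is the line along which they close (so a half turn about z gives the same grasp; the last joint's range is limited). The gripper opens to 87 mm and grips with 3 to 60 N. Pads are 19 mm wide; open, the fingers measure 117 mm over their backs; the gripper's body (75 mm by 190 mm) begins 51 mm behind the grasp point.
Start: joints at [76.209, 18.392, -4.016, 83.108, 1.295, 78.541, -3.26], TCP at [0.164, -0.629, 0.234] pointing down, gripper open.
Joint ranges: [-163.93, 163.93], [-17.29, 119.83], [-79.2, 71.16], [3.27, 140.29], [-89.18, 269.18], [5.43, 117.66], [-154.24, 154.24]. Speed limits (degrees/s): [147.25, 147.25, 180, 180, 180, 180, 180].

INTERFACE

Orientations are given as [roll, pitch, yaw] about the fixed x, y, z axes, in that order (R = Rz(yaw) Ry(pitch) Rx(roll)).
In Python, from cell import env, viewer gives the robot as it stands.
- The arm moves only by the tool step_arm, never from a script. Its arguments are lists of equal length, an entry for each row: "delta_pos": the shift along the tool's x, y, z in units of 0.2 m (1.0 is 0.2 m), a list of three; "rot": the turn, a rotation vector about the tool's x, y, z in units of 1.5 rad (1.0 is 1.5 rad), a list of three; "gripper": the gripper command: -1 is shut, 1 is fully open, values between are in proportion. A call has 1 to 20 rows; each row is the pose to reach, as a shift and turn from the pose commanded when the call began, along the tool's axes at that moment; what a row does not reach only later rows make up. A row lasts 1/8 s, in which the tool goes at most 62.5 mm and 10.7 degrees, less where a joint would pass 70% of its speed; a pose out of reach is approached as far as the arm can. A call with a number of a shift or a turn outside -1 to 1 is refused whole. A call with a gripper value outside its range is refused whole. The fingers move at their own pace and stop on an object; "squeeze" is the grip in N (left out, the last holds). Time passes only in rows, so rows that repeat a pose let the fingers close. It gives the time, the measured TCP pose, the force, the opening and the grip force at its end, in the units of the state.
- env.get_obs(): the state, without advancing time (a new reading comes with each control period).
- viewer.read_camera(name): name is "side" or "top" or "wrist"; returns a dict with "img" (384x512x3 uint8, red, green, blue), "fx", "fy", "cx", "cy" (pixels), "pose" (4x4, takes a point from camera to world coordinates). Camera axes: x right, y down, z forward; pixel columns grow to the right and rows downward; lengths in m; the calibration is good to about 2 mm. A picture is of the moment at which its call begins. There is no depth.
- env.sign_off(): hands the job in; it is judged then, once.
The state is a dict: "time_s": time; "qpos": joint angles; "joint_velocities": joint speeds; "effort": joint torques, N m; "tool_pos": TCP position; "tool_rot": TCP orientation; "force": force on the tool from outside, world axes, zero at the start; "wrist_torque": the same for the moment, N m; "grip_width": finger opening in m; "grasp_force": force on a finger pad.
Only numpy, scipy, OpenCV 4.12 (cv2) and the standard library are available. Lean on these libraries where they do the work, as an engineer would, in place of code of your own. Each camera call takes 0.05 s, during which the arm holds its last target. There are 200 camera calls.

## Working session

There is one attempt and no reset: what is moved stays moved. The work goes in short steps, Python scripts to look and compute and a tool call to move; the robot and the scene stay as the last step left them, time stands still between calls to the robot, and variables do not carry over. Pictures are saved under pics/ and viewed, at most 10 in all, crops included, and the job is handed in when it is done.

Besides the shell and the picture viewer there is one more tool, called after ">>>" in YAML: its name, and indented under it one key for each argument. step_arm: Moves the arm, as the interface text tells. Shifts and turns lie within -1 to 1; 1 stands for 0.2 m of shift or 1.5 rad of turn. Its arguments: {"type":"object","properties":{"delta_pos":{"type":"array"},"rot":{"type":"array"},"gripper":{"type":"array"},"squeeze":{"type":"number"}},"required":["delta_pos","rot","gripper"]}

```bash
ls; mkdir -p pics; python3 - <<'E'
from cell import env, viewer
import cv2, numpy as np
o=env.get_obs(); print({k:np.round(v,3) for k,v in o.items()})
ims=[]
for n in("side","top"):
    c=viewer.read_camera(n); np.save(f"pics/{n}.npy",c,allow_pickle=True)
    cv2.imwrite(f"pics/{n}0.png",c["img"][:,:,::-1]); print(n,c["fx"],c["cx"],c["cy"],np.round(c["pose"],3).tolist())
E
```

```text
pics
{'time_s': np.float64(0.0), 'qpos': array([76.208, 18.44 , -4.017, 83.174,  1.295, 78.54 , -3.26 ]), 'joint_velocities': array([ 0.02 , -0.01 ,  0.07 , -0.012, -0.098,  0.074,  0.029]), 'effort': array([ 1.0000e-03, -4.9129e+01, -4.0400e-01, -3.1252e+01, -6.4000e-02,
        4.4000e-02,  0.0000e+00]), 'tool_pos': array([ 0.164, -0.629,  0.232]), 'tool_rot': array([-1.79891e+02,  5.00000e-03,  1.46020e+01]), 'force': array([0.541, 0.408, 0.412]), 'wrist_torque': array([-0.039, -0.008,  0.056]), 'grasp_force': np.float64(0.0), 'grip_width': np.float64(0.087)}
side 428.82421385827024 252.978929881507 191.3595696931314 [[-0.986, -0.121, 0.114, 0.38], [-0.166, 0.679, -0.715, 0.784], [0.009, -0.724, -0.689, 0.995], [0.0, 0.0, 0.0, 1.0]]
top 460.27559886981123 269.5279429223275 192.96534878020964 [[0.016, -0.988, 0.154, 0.349], [-1.0, -0.017, -0.001, -0.074], [0.004, -0.154, -0.988, 1.434], [0.0, 0.0, 0.0, 1.0]]
```

View pics/side0.png

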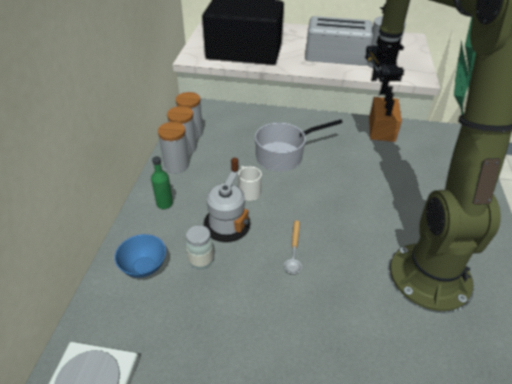

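View pics/top0.png

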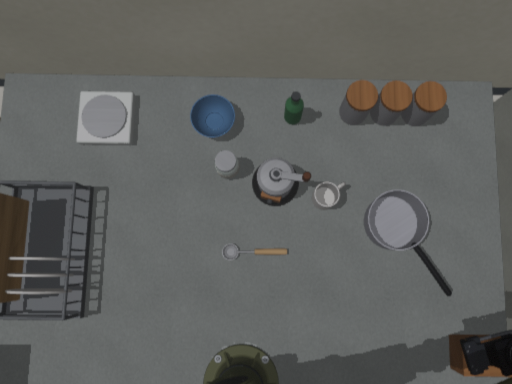

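The side view shows the mill near (227,210) with its knob near (235,165). In the top view the hub is near (276,175) and the knob near (307,176), pointing towards -y. The mug is at about (327,194) and the jar at (227,163).

```bash
cat > h.py <<'E'
import numpy as np, cv2
def ray(c,u,v):
    d=np.array([(u-c["cx"])/c["fx"],(v-c["cy"])/c["fy"],1.]); T=np.array(c["pose"]); return T[:3,3],T[:3,:3]@d
def plane(c,u,v,z):
    o,d=ray(c,u,v); return o+d*(z-o[2])/d[2]
def tri(a,pa,b,pb):
    o1,d1=ray(a,*pa);o2,d2=ray(b,*pb)
    s=np.linalg.lstsq(np.c_[d1,-d2],o2-o1,rcond=None)[0]
    p,q=o1+d1*s[0],o2+d2*s[1]; return (p+q)/2,np.linalg.norm(p-q)
def brown(img,box):
    x0,y0,x1,y1=box; h=cv2.cvtColor(img,cv2.COLOR_RGB2HSV)
    m=cv2.inRange(h,(0,90,20),(14,255,150)); k=np.zeros_like(m); k[y0:y1,x0:x1]=m[y0:y1,x0:x1]
    n,l,s,ce=cv2.connectedComponentsWithStats(k); i=1+s[1:,4].argmax(); return s[i],ce[i]
E
python3 - <<'E'
from h import *
S=np.load("pics/side.npy",allow_pickle=True).item();T=np.load("pics/top.npy",allow_pickle=True).item()
bs,cs=brown(S["img"],(222,150,248,185)); bt,ct=brown(T["img"],(294,165,320,190)); print(bs,cs,bt,ct)
p,e=tri(S,cs,T,ct); print("knob",p.round(4),e)
for z in(.16,.18,.2): print(z,plane(T,276,174,z).round(3),plane(S,227,190,z).round(3))
print("hub tri",tri(S,(226.5,189),T,(276,174)))
print("cup",plane(T,327,194,.085),"jar",plane(T,227,158,.115),"foot",plane(T,275,183,.0))
a=cv2.resize(S["img"][140:250,170:290],None,fx=4,fy=4,interpolation=2);b=cv2.resize(T["img"][140:220,200:350],None,fx=4,fy=4,interpolation=2)
b=cv2.copyMakeBorder(b,0,0,0,0,0); W=np.zeros((440+0,480+300,3),np.uint8);W[:,:480]=a; b2=cv2.resize(T["img"][140:220,265:350],None,fx=3.5,fy=3.5); W[:b2.shape[0],480:480+b2.shape[1]]=b2
cv2.imwrite("pics/crop.png",W[:,:,::-1])
E
```

```text
[232 158   6  13  70] [234.37142857 164.02857143] [303 172   7   8  41] [306.2195122  175.65853659]
knob [ 0.5931 -0.1779  0.1719] 0.004585555078791701
0.16 [ 0.601 -0.094  0.16 ] [ 0.592 -0.076  0.16 ]
0.18 [ 0.597 -0.093  0.18 ] [ 0.587 -0.055  0.18 ]
0.2 [ 0.593 -0.093  0.2  ] [ 0.582 -0.034  0.2  ]
hub tri (array([ 0.60071204, -0.09395383,  0.14637733]), np.float64(0.0060674061123936855))
cup [ 0.5581294  -0.24683544  0.085     ] jar [0.65536434 0.05013585 0.115     ] foot [ 0.60376109 -0.09323803  0.        ]
```

View pics/crop.png

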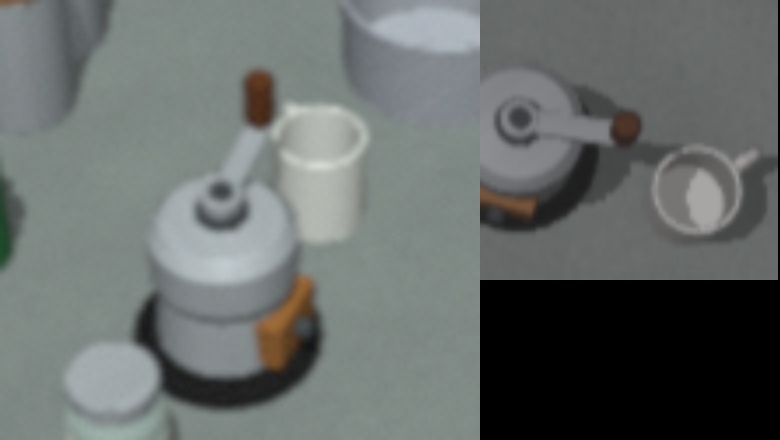

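Knob middle is at about (0.594, -0.178, 0.17) and the axis at (0.602, -0.094). That makes the radius 0.084, which fits the given 85 mm. I'll approach above the knob.

>>> step_arm:
  delta_pos:
    - [0.88,-0.55,-0.15]
    - [0.88,-0.55,-0.15]
    - [0.88,-0.55,-0.15]
    - [0.88,-0.55,-0.15]
  rot:
    - [0,0,0]
    - [0,0,0]
    - [0,0,0]
    - [0,0,0]
  gripper: [1,1,1,1]

```text
time_s: 0.6
tool_pos: [0.3104, -0.4745, 0.2642]
tool_rot: [-180.0, -0.1, 15.0]
force: [-0.2, -0.1, 0.0]
grip_width: 0.0875
grasp_force: 0.0
```

>>> step_arm:
  delta_pos:
    - [0.88,-0.55,0]
    - [0.88,-0.55,0]
    - [0.88,-0.55,0]
    - [0.88,-0.55,0]
  rot:
    - [0,0,0]
    - [0,0,0]
    - [0,0,0]
    - [0,0,0]
  gripper: [1,1,1,1]

```text
time_s: 1.1
tool_pos: [0.4521, -0.3225, 0.2634]
tool_rot: [-179.9, -0.1, 15.0]
force: [0.7, -0.9, -0.5]
grip_width: 0.0869
grasp_force: 0.0
```

>>> step_arm:
  delta_pos:
    - [0.88,-0.55,0]
    - [0.88,-0.55,0]
    - [0.88,-0.55,0]
    - [0.88,-0.55,0]
    - [0.88,-0.55,0]
    - [0.88,-0.55,0]
    - [0.88,-0.55,0]
    - [0.88,-0.55,0]
    - [0.88,-0.55,0]
  rot:
    - [0,0,-0.82]
    - [0,0,-0.82]
    - [0,0,-0.82]
    - [0,0,-0.82]
    - [0,0,-0.82]
    - [0,0,-0.82]
    - [0,0,-0.82]
    - [0,0,-0.82]
    - [0,0,-0.82]
  gripper: [0.2,0.2,0.2,0.2,0.2,0.2,0.2,0.2,0.2]

```text
time_s: 2.22
tool_pos: [0.5914, -0.1767, 0.2633]
tool_rot: [-180.0, -0.0, 85.0]
force: [-0.1, -0.5, -0.2]
grip_width: 0.0523
grasp_force: 0.0
```

```bash
python3 - <<'E'
from cell import env, viewer
from h import *
c=viewer.read_camera("wrist"); np.save("pics/wrist.npy",c,allow_pickle=True)
cv2.imwrite("pics/wrist1.png",c["img"][:,:,::-1]); print(np.round(c["pose"],3).tolist(),c["fx"])
s,ce=brown(c["img"],(0,0,512,384)); print(s,ce)
for z in(.17,.19): print(plane(c,*ce,z))
E
```

```text
[[0.996, -0.085, -0.025, 0.598], [-0.088, -0.955, -0.283, -0.098], [0.0, 0.284, -0.959, 0.414], [0.0, 0.0, 0.0, 1.0]] 283.1758385790471
[241 183  26  35 728] [253.35714286 200.40384615]
[ 0.5907367  -0.17830973  0.17      ]
[ 0.59135662 -0.17170292  0.19      ]
```

View pics/wrist1.png

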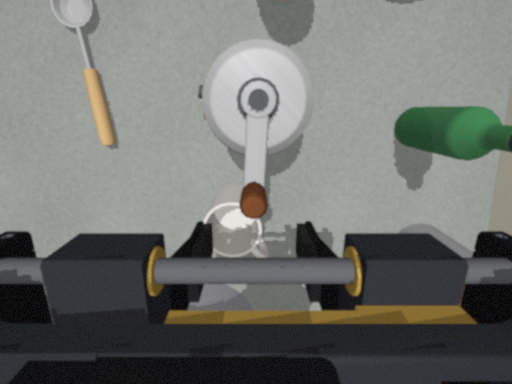

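The wrist view shows the knob at (254,200), centred between the fingers, and the hub at (259,98). This agrees with the triangulation, so I'll go down and grip.

>>> step_arm:
  delta_pos:
    - [-0.005,0.003,0.24]
    - [-0.005,0.003,0.47]
    - [-0.005,0.003,0.47]
    - [-0.005,0.003,0.47]
  rot:
    - [0,0,0]
    - [0,0,0]
    - [0,0,0]
    - [0,0,0]
  gripper: [0.2,0.2,0.2,0.2]

```text
time_s: 2.78
tool_pos: [0.5931, -0.1777, 0.1714]
tool_rot: [179.9, 0.0, 85.1]
force: [0.5, 0.7, -0.0]
grip_width: 0.0521
grasp_force: 0.0
```

>>> step_arm:
  delta_pos:
    - [0,0,0]
    - [0,0,0]
    - [0,0,0]
    - [0,0,0]
    - [0,0,0]
    - [0,0,0]
  rot:
    - [0,0,0]
    - [0,0,0]
    - [0,0,0]
    - [0,0,0]
    - [0,0,0]
    - [0,0,0]
  gripper: [0,-0.2,-0.4,-0.6,-0.6,-0.6]
  squeeze: 12

```text
time_s: 3.52
tool_pos: [0.5921, -0.1778, 0.1697]
tool_rot: [180.0, 0.0, 85.1]
force: [-1.1, 0.6, 1.7]
grip_width: 0.0235
grasp_force: 12.0
```

>>> step_arm:
  delta_pos:
    - [0.001,0.015,0]
    - [0.001,0.03,0]
    - [0.001,0.03,0]
    - [0.001,0.03,0]
  rot:
    - [0,0,0]
    - [0,0,0]
    - [0,0,0]
    - [0,0,0]
  gripper: [-0.6,-0.6,-0.6,-0.6]

```text
time_s: 4.03
tool_pos: [0.5983, -0.1783, 0.1697]
tool_rot: [180.0, 0.0, 85.1]
force: [-0.0, -1.7, 2.1]
grip_width: 0.0235
grasp_force: 12.0
```

>>> step_arm:
  delta_pos:
    - [0.001,0.015,0]
    - [0.003,0.03,0]
    - [0.003,0.03,0]
    - [0.003,0.03,0]
  rot:
    - [0,0,0]
    - [0,0,0]
    - [0,0,0]
    - [0,0,0]
  gripper: [-0.6,-0.6,-0.6,-0.6]

```text
time_s: 4.53
tool_pos: [0.6043, -0.1783, 0.1697]
tool_rot: [180.0, 0.0, 85.1]
force: [0.3, -2.1, 2.9]
grip_width: 0.0234
grasp_force: 12.0
```

>>> step_arm:
  delta_pos:
    - [0.002,0.015,0]
    - [0.005,0.03,0]
    - [0.005,0.03,0]
    - [0.005,0.03,0]
  rot:
    - [0,0,0]
    - [0,0,0]
    - [0,0,0]
    - [0,0,0]
  gripper: [-0.6,-0.6,-0.6,-0.6]

```text
time_s: 5.03
tool_pos: [0.6104, -0.1779, 0.1696]
tool_rot: [180.0, 0.0, 85.1]
force: [0.4, -3.9, 3.8]
grip_width: 0.0234
grasp_force: 12.0
```

>>> step_arm:
  delta_pos:
    - [0.0,0.015,0]
    - [0.0,0.03,0]
    - [0.0,0.03,0]
    - [0.0,0.03,0]
  rot:
    - [0,0,0]
    - [0,0,0]
    - [0,0,0]
    - [0,0,0]
  gripper: [-0.6,-0.6,-0.6,-0.6]

```text
time_s: 5.52
tool_pos: [0.6164, -0.1772, 0.1696]
tool_rot: [180.0, -0.0, 85.1]
force: [0.6, -1.3, 3.5]
grip_width: 0.0235
grasp_force: 12.0
```

>>> step_arm:
  delta_pos:
    - [0.003,0.015,0]
    - [0.006,0.03,0]
    - [0.006,0.03,0]
    - [0.006,0.03,0]
  rot:
    - [0,0,0]
    - [0,0,0]
    - [0,0,0]
    - [0,0,0]
  gripper: [-0.6,-0.6,-0.6,-0.6]

```text
time_s: 6.02
tool_pos: [0.6223, -0.1762, 0.1694]
tool_rot: [-180.0, -0.1, 85.1]
force: [-0.2, 1.4, 3.3]
grip_width: 0.0239
grasp_force: 12.0
```

>>> step_arm:
  delta_pos:
    - [0.005,0.015,0]
    - [0.011,0.029,0]
    - [0.011,0.029,0]
    - [0.011,0.029,0]
  rot:
    - [0,0,0]
    - [0,0,0]
    - [0,0,0]
    - [0,0,0]
  gripper: [-0.6,-0.6,-0.6,-0.6]

```text
time_s: 6.52
tool_pos: [0.6277, -0.1749, 0.1693]
tool_rot: [-179.9, -0.0, 85.1]
force: [-3.6, 4.3, 4.5]
grip_width: 0.0236
grasp_force: 12.0
```

Resistance is starting. I'll advance in small steps now and ease the radial pull.

>>> step_arm:
  delta_pos:
    - [0.0105,0.009,0]
    - [0.0105,0.009,0]
    - [0.0105,0.009,0]
  rot:
    - [0,0,0]
    - [0,0,0]
    - [0,0,0]
  gripper: [-0.6,-0.6,-0.6]

```text
time_s: 6.9
tool_pos: [0.6296, -0.1741, 0.1693]
tool_rot: [-179.9, 0.0, 85.0]
force: [-5.4, 2.2, 4.3]
grip_width: 0.0237
grasp_force: 12.0
```

>>> step_arm:
  delta_pos:
    - [0.003,0.003,0]
    - [0.003,0.003,0]
    - [0.003,0.003,0]
    - [0.003,0.003,0]
  rot:
    - [0,0,0]
    - [0,0,0]
    - [0,0,0]
    - [0,0,0]
  gripper: [-0.6,-0.6,-0.6,-0.6]

```text
time_s: 7.4
tool_pos: [0.6301, -0.174, 0.1693]
tool_rot: [-179.9, 0.1, 85.0]
force: [-5.2, 1.4, 4.0]
grip_width: 0.0233
grasp_force: 12.0
```

The anticlockwise end is clearly felt, at about 4.4 N, and held. Going back clockwise, the first 30 mm are safe because the slack is at least 30 mm plus the give.

>>> step_arm:
  delta_pos:
    - [-0.006,-0.018,0]
    - [-0.012,-0.036,0]
    - [-0.018,-0.054,0]
    - [-0.023,-0.072,0]
    - [-0.027,-0.09,0]
    - [-0.031,-0.109,0]
    - [-0.032,-0.127,0]
    - [-0.033,-0.145,0]
    - [-0.033,-0.145,0]
    - [-0.033,-0.145,0]
  rot:
    - [0,0,0]
    - [0,0,0]
    - [0,0,0]
    - [0,0,0]
    - [0,0,0]
    - [0,0,0]
    - [0,0,0]
    - [0,0,0]
    - [0,0,0]
    - [0,0,0]
  gripper: [-0.6,-0.6,-0.6,-0.6,-0.6,-0.6,-0.6,-0.6,-0.6,-0.6]

```text
time_s: 8.65
tool_pos: [0.6012, -0.1782, 0.1697]
tool_rot: [180.0, 0.1, 85.0]
force: [-0.2, -5.7, 3.5]
grip_width: 0.0238
grasp_force: 12.0
```

>>> step_arm:
  delta_pos:
    - [-0.006,-0.018,0]
    - [-0.009,-0.035,0]
    - [-0.009,-0.035,0]
    - [-0.009,-0.035,0]
  rot:
    - [0,0,0]
    - [0,0,0]
    - [0,0,0]
    - [0,0,0]
  gripper: [-0.6,-0.6,-0.6,-0.6]

```text
time_s: 9.15
tool_pos: [0.5942, -0.178, 0.1696]
tool_rot: [-180.0, -0.0, 85.1]
force: [0.7, -2.7, 2.7]
grip_width: 0.0237
grasp_force: 12.0
```

>>> step_arm:
  delta_pos:
    - [-0.002,-0.015,0]
    - [-0.003,-0.03,0]
    - [-0.003,-0.03,0]
    - [-0.003,-0.03,0]
  rot:
    - [0,0,0]
    - [0,0,0]
    - [0,0,0]
    - [0,0,0]
  gripper: [-0.6,-0.6,-0.6,-0.6]

```text
time_s: 9.65
tool_pos: [0.5882, -0.1773, 0.1695]
tool_rot: [-180.0, -0.1, 85.1]
force: [-0.2, 0.5, 3.3]
grip_width: 0.0234
grasp_force: 12.0
```

>>> step_arm:
  delta_pos:
    - [0.001,-0.015,0]
    - [0.003,-0.03,0]
    - [0.003,-0.03,0]
    - [0.003,-0.03,0]
  rot:
    - [0,0,0]
    - [0,0,0]
    - [0,0,0]
    - [0,0,0]
  gripper: [-0.6,-0.6,-0.6,-0.6]

```text
time_s: 10.15
tool_pos: [0.5823, -0.1762, 0.1694]
tool_rot: [-180.0, -0.1, 85.1]
force: [1.2, 4.5, 2.0]
grip_width: 0.0232
grasp_force: 12.0
```

>>> step_arm:
  delta_pos:
    - [0.006,-0.014,0]
    - [0.0115,-0.0285,0]
    - [0.0115,-0.0285,0]
    - [0.0115,-0.0285,0]
  rot:
    - [0,0,0]
    - [0,0,0]
    - [0,0,0]
    - [0,0,0]
  gripper: [-0.6,-0.6,-0.6,-0.6]

```text
time_s: 10.65
tool_pos: [0.5767, -0.1746, 0.1695]
tool_rot: [-180.0, 0.0, 85.1]
force: [1.5, 3.4, 1.5]
grip_width: 0.0238
grasp_force: 12.0
```

>>> step_arm:
  delta_pos:
    - [0.006,-0.014,0]
    - [0.011,-0.027,0]
    - [0.011,-0.027,0]
    - [0.011,-0.027,0]
  rot:
    - [0,0,0]
    - [0,0,0]
    - [0,0,0]
    - [0,0,0]
  gripper: [-0.6,-0.6,-0.6,-0.6]

```text
time_s: 11.15
tool_pos: [0.5714, -0.1726, 0.1696]
tool_rot: [-180.0, 0.1, 85.0]
force: [0.2, 0.2, 3.4]
grip_width: 0.0233
grasp_force: 12.0
```

>>> step_arm:
  delta_pos:
    - [0.005,-0.013,0]
    - [0.009,-0.0265,0]
    - [0.009,-0.0265,0]
    - [0.009,-0.0265,0]
  rot:
    - [0,0,0]
    - [0,0,0]
    - [0,0,0]
    - [0,0,0]
  gripper: [-0.6,-0.6,-0.6,-0.6]

```text
time_s: 11.65
tool_pos: [0.5668, -0.1705, 0.1697]
tool_rot: [179.9, 0.1, 85.0]
force: [3.2, -2.9, 2.1]
grip_width: 0.0236
grasp_force: 12.0
```

>>> step_arm:
  delta_pos:
    - [0.001,-0.003,0]
    - [0.001,-0.003,0]
    - [0.001,-0.003,0]
    - [0.001,-0.003,0]
  rot:
    - [0,0,0]
    - [0,0,0]
    - [0,0,0]
    - [0,0,0]
  gripper: [-0.6,-0.6,-0.6,-0.6]

```text
time_s: 12.15
tool_pos: [0.5661, -0.1701, 0.1697]
tool_rot: [180.0, 0.1, 85.0]
force: [2.7, -4.0, 2.9]
grip_width: 0.0238
grasp_force: 12.0
```

>>> step_arm:
  delta_pos:
    - [0.002,-0.004,0]
    - [0.002,-0.004,0]
    - [0.002,-0.004,0]
    - [0.002,-0.004,0]
  rot:
    - [0,0,0]
    - [0,0,0]
    - [0,0,0]
    - [0,0,0]
  gripper: [-0.6,-0.6,-0.6,-0.6]

```text
time_s: 12.65
tool_pos: [0.5654, -0.1698, 0.1698]
tool_rot: [179.9, 0.1, 85.0]
force: [3.0, -4.6, 2.6]
grip_width: 0.0237
grasp_force: 12.0
```

Both ends are felt. The middle of the arc between them puts the tool at about (0.5973, -0.178), so I'll move there.

>>> step_arm:
  delta_pos:
    - [-0.007,0.02,0]
    - [-0.014,0.039,0]
    - [-0.018,0.06,0]
    - [-0.023,0.08,0]
    - [-0.026,0.1,0]
    - [-0.028,0.12,0]
    - [-0.029,0.142,0]
    - [-0.03,0.163,0]
    - [-0.03,0.163,0]
    - [-0.03,0.163,0]
  rot:
    - [0,0,0]
    - [0,0,0]
    - [0,0,0]
    - [0,0,0]
    - [0,0,0]
    - [0,0,0]
    - [0,0,0]
    - [0,0,0]
    - [0,0,0]
    - [0,0,0]
  gripper: [-0.6,-0.6,-0.6,-0.6,-0.6,-0.6,-0.6,-0.6,-0.6,-0.6]

```text
time_s: 13.9
tool_pos: [0.597, -0.1781, 0.1695]
tool_rot: [-180.0, 0.0, 85.1]
force: [0.1, -5.4, 4.1]
grip_width: 0.0235
grasp_force: 12.0
```

>>> step_arm:
  delta_pos:
    - [-0.007,0,0]
    - [-0.007,0,0]
    - [-0.007,0,0]
    - [-0.007,0,0]
    - [-0.007,0,0]
    - [-0.007,0,0]
    - [-0.007,0,0]
  rot:
    - [0,0,0]
    - [0,0,0]
    - [0,0,0]
    - [0,0,0]
    - [0,0,0]
    - [0,0,0]
    - [0,0,0]
  gripper: [-0.6,-0.6,-0.4,-0.2,0,0.2,0.2]
  squeeze: 5

```text
time_s: 14.78
tool_pos: [0.597, -0.179, 0.1695]
tool_rot: [-180.0, -0.0, 85.1]
force: [-0.2, 1.3, -0.3]
grip_width: 0.0507
grasp_force: 0.0
```

>>> step_arm:
  delta_pos:
    - [0,0,-0.2]
    - [0,0,-0.4]
    - [0,0,-0.46]
    - [0,0,-0.46]
    - [0,0,-0.46]
  rot:
    - [0,0,0]
    - [0,0,0]
    - [0,0,0]
    - [0,0,0]
    - [0,0,0]
  gripper: [0.2,0.2,0.2,0.2,0.2]

```text
time_s: 15.4
tool_pos: [0.5961, -0.179, 0.2597]
tool_rot: [-179.8, -0.0, 85.1]
force: [-0.5, -0.4, -0.3]
grip_width: 0.0518
grasp_force: 0.0
```

```bash
python3 - <<'E'
from cell import env, viewer
from h import *
o=env.get_obs(); print(o["tool_pos"],o["force"],o["grip_width"])
c=viewer.read_camera("wrist"); s,ce=brown(c["img"],(0,0,512,384)); print("wrist",s,ce,plane(c,*ce,.17))
t=viewer.read_camera("top"); print(brown(t["img"],(285,160,320,195)) if 1 else 0)
cv2.imwrite("pics/wrist2.png",c["img"][:,:,::-1])
E
```

```text
[ 0.59613062 -0.17904028  0.25967709] [-0.4587342  -0.4091389  -0.31231406] 0.051849262706761844
wrist [242 182  27  36 753] [254.9814077  199.74634794] [ 0.59686896 -0.17895865  0.17      ]Traceback (most recent call last):
  File "<stdin>", line 5, in <module>
  File "h.py", line 13, in brown
    n,l,s,ce=cv2.connectedComponentsWithStats(k); i=1+s[1:,4].argmax(); return s[i],ce[i]
                                                      ~~~~~~~~~~~~~~^^
ValueError: attempt to get argmax of an empty sequence
```

The wrist camera puts the released knob at x = 0.597 to 0.598, against the target of 0.5973. The top view was hidden by the gripper. The tool is clear of the knob, so I'll hand in.

```bash
python3 -c "
from cell import env
print(env.sign_off())"
```

```text
the job is handed in; nothing more can be done
None
```

I rocked the crank anticlockwise and then clockwise until the burrs resisted, at about 4.4 N and 4.7 N by the wrist force. I then left it within about 1 mm of the measured middle of the slack, let go and handed the job in; no verdict came back.

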